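# Click the flat-roofed nest box shut

## Task

Push the front door of the flat-roofed nest box fully shut, so that it clicks home on its catch and stays flush when you let go. Leave the door of the other nest box, the one with the pointed gable roof, ajar just as it is.

Things in the scene. Friction and masses are not known exactly. Their poses are not given: they have to be found in the camera images.
- flat_door (a joint): Angle (rad) of the flat-roofed nest box's wooden front door (150 wide, 205 high, 15 mm thick): 0 shut and flush, positive swung out to the robot's side; starts 0.5-1.0, stop 1.3. Upright hinge on its +y edge; stays where left. A sprung roller catch resists from about 0.19 rad with up to 8 N at the free edge; below about 0.08 rad (last 10 mm) it snaps shut and holds; let go before, it springs back.
- flat_hinge (a point): Fixed point on that door's hinge axis, in its outer face, 184 mm above the bench. Box axes: x from the shut door straight into the box, y from the free edge to the hinge, z up. Box 150 wide, 180 mm deep with the door, pale wood, fixed to the bench; its flat roof (190 wide) tops out at 220 mm and does not overhang the door; the back plate rises to 262 mm.
- flat_push (a point): A good place to push: on the outer face of that door, 125 mm from the hinge axis, 25 mm in from the free edge, 184 mm above the bench, 35 mm below the door's top. Frame turns with the door: x square into its outer face, y along it to the hinge, z up. Solid here; the round 34 mm entrance hole is at mid-width, 147 mm above the bench.
- gable_push (a point): The same point on the door of the other nest box, to be left ajar: like the first but with a steep gable roof (ridge about 300 mm above the bench) and a rectangular opening in its door. The boxes stand side by side, 0.4 to 0.55 m apart, either one on the left.

How it is judged:
By the outcome, as a careful person would: the job done as asked, in the order asked, and still so for the second after the job is handed in, with the robot touching nothing.
It also fails if it takes over 32 s, if anything falls off the work surface, if the arm or the gripper's body presses on something with over 40 N, if the wrist force passes 120 N, or if a joint passes its speed limit or range.

## Robot

A 7-joint arm with a two-finger parallel gripper is mounted at the origin on the work surface. World frame = base frame: x ahead of the robot, y to its left, z up, the work surface at z = 0. Lengths are in m, angles in rad, forces in N, time in s.
With the tool pointing down it reaches from about 0.425 to 0.8 m from the base axis. Payload 8.3 kg.
Tool frame: the origin (TCP) lies at the very end of the fingers, on their centre line; the grasp point (between the pads) lies 19 mm behind it (robot.hold_point_z is the distance from the TCP to the grasp point, in m); x points along the fingers, z is the direction in which the jaws open and shut, and the axes are right-handed (so a half turn about x gives the same grasp; the last joint's range is limited). The gripper opens to 85 mm and grips with 20 to 120 N. Pads are 22 mm wide; open, the fingers measure 114 mm over their backs; the gripper's body (76 mm by 85 mm) begins 54 mm behind the grasp point. The pads swing forward as they close: fully open they stand 13 mm farther back than shut.
Start: joints at [1.042, 0.383, 0.016, 1.37, -0.006, 1.388, -0.046], TCP at [0.281, -0.558, 0.198] pointing down, gripper open.
Joint ranges: [-2.95, 2.95], [-0.25, 2.06], [-1.52, 1.56], [0.18, 2.33], [-1.44, 4.58], [0.02, 2.06], [-3.01, 3.01]. Speed limits (rad/s): [2.39, 2.39, 3.01, 3.01, 3.14, 3.14, 3.14].

## Interface

Orientations are given as a unit quaternion [x, y, z, w].
In Python, from rig import robot gives the robot as it stands.
- The arm moves only by the tool jog_arm, never from a script. Its argument "steps" is a list of rows, each a list of 7 numbers: the shift along the tool's x, y, z in units of 0.12 m (1.0 is 0.12 m), then the turn, a rotation vector about the tool's x, y, z in units of 0.5 rad (1.0 is 0.5 rad), then the opening, from 0 (shut) to 1 (fully open). A call has exactly 8 rows; each row shifts and turns the commanded pose from where the row before left it, along the tool's axes as they then stand; what a row does not reach is not made up. A row lasts 1/12 s, in which the tool goes at most 41.7 mm and 7.16 degrees, less where a joint would pass 70% of its speed; a pose out of reach is approached as far as the arm can. A call with a number of a shift or a turn outside -1 to 1 is refused whole. A call with a gripper value outside its range is refused whole. The fingers move at their own pace and stop on an object; the grip force is fixed at half the most. Time passes only in rows, so rows that do not move let the fingers close, or fill a call up. It gives the time, the measured TCP pose, the force and the opening at its end, in the units of the state.
- robot.state(): the state, without advancing time (a new reading comes with each control period).
- robot.read_camera(name): name is "scene" or "top" or "wrist"; returns a dict with "color" (420x560x3 uint8, blue, green, red), "fx", "fy", "cx", "cy" (pixels), "distortion" ([k1, k2, p1, p2, k3] as OpenCV has them; the pictures are not rectified), "rvec" (rotation vector, rad) and "tvec" (3), from world to camera coordinates, as OpenCV has them. Camera axes: x right, y down, z forward; pixel columns grow to the right and rows downward; lengths in m; the calibration is good to about 2 mm. A picture is of the moment at which its call begins. There is no depth.
- robot.job_done(): hands the job in, once; it reports no verdict.
Trained networks look in a picture, given as the dict that the camera call returned (one of the last four; its "shot" number tells which), for a name from the list of things; names that differ only in an ending like _2 or _b are one class to them, and where a whole thing is asked for, a point or a joint stands for the part that bears it (a point fixed in the world has none). Each returns a list of dicts, best first, with "score" (0 to 1); they miss things now and then, are a little off and sometimes report something else, mostly with a low value. They report only what shows in the picture. A call takes as long as a camera call.
- robot.boxes_of(thing, picture): "rect" ([left, top, right, bottom] in pixels, round what is visible of it).
- robot.masks_of(thing, picture): "mask" (420x560 bool, what is visible of it) and "rect" ([left, top, right, bottom] in pixels, round what is visible of it).
- robot.place_of(thing, picture): "at" ([row, column] in pixels: a listed point, or the origin of a listed thing).
The state is a dict: "time_s": time; "qpos": joint angles; "joint_vel": joint speeds; "tau": joint torques, N m; "tcp_pos": TCP position; "eef_rot": TCP orientation; "wrist_force": force on the tool from outside, world axes, zero at the start; "torque": the same for the moment, N m; "gripper_width": opening from 0.0 (shut) to 1.0 (fully open).
Only numpy, scipy, OpenCV 4.12 (cv2) and the standard library are available. Lean on these libraries where they do the work, as an engineer would, in place of code of your own. Each camera call takes 0.05 s, during which the arm holds its last target. There are 200 camera calls.

## Working session

There is one attempt and no reset: what is moved stays moved. The work goes in short steps, Python scripts to look and compute and a tool call to move; the robot and the scene stay as the last step left them, time stands still between calls to the robot, and variables do not carry over. Pictures are saved under pics/ and viewed, about 8 in all and at most 12, crops included, and the job is handed in when it is done.

Besides the shell and the picture viewer there is one more tool, called by a JSON object that holds its "op" and its "data". jog_arm: Moves the arm, as the interface text tells. Shifts and turns lie within -1 to 1; 1 stands for 0.12 m of shift or 0.5 rad of turn. Its arguments: {"type":"object","properties":{"steps":{"type":"array","items":{"type":"array","items":{"type":"number","minimum":-1,"maximum":1}}}},"required":["steps"]}

```bash
mkdir -p pics
cat > h.py <<'E'
import numpy as np, cv2
from rig import robot
from scipy.spatial.transform import Rotation as R
def ray(p,at):
    K=np.array([[p['fx'],0,p['cx']],[0,p['fy'],p['cy']],[0,0,1]])
    u=cv2.undistortPoints(np.array([[[at[1],at[0]]]],float),K,np.array(p['distortion'],float))[0,0]
    M=cv2.Rodrigues(np.array(p['rvec'],float))[0]; t=np.array(p['tvec'],float).ravel()
    return -M.T@t, M.T@np.array([u[0],u[1],1])
def atz(p,at,z):
    c,d=ray(p,at); return c+d*(z-c[2])/d[2]
E
python3 - <<'E'
from h import *
s=robot.state(); print({k:np.round(s[k],3) for k in('time_s','tcp_pos','eef_rot','wrist_force','gripper_width')}, R.from_quat(s['eef_rot']).as_matrix().round(2))
ims=[]
for n in('scene','top'):
    p=robot.read_camera(n); ims.append(p['color'])
    for t in('flat_hinge','flat_push','gable_push'):
        for r in robot.place_of(t,p)[:2]:
            print(n,t,round(r['score'],2),np.round(r['at']),atz(p,r['at'],.184).round(3))
    cv2.imwrite(f'pics/{n}0.png',p['color'])
E
```

```text
{'time_s': np.float64(0.0), 'tcp_pos': array([ 0.28 , -0.558,  0.197]), 'eef_rot': array([ 0.371,  0.603, -0.371,  0.601]), 'wrist_force': array([-0.309, -0.609, -0.235]), 'gripper_width': np.float64(0.999)} [[-0.    0.89  0.45]
 [ 0.    0.45 -0.89]
 [-1.   -0.   -0.  ]]
scene flat_hinge 0.65 [274. 418.] [0.583 0.326 0.184]
scene flat_push 0.69 [220. 390.] [0.498 0.241 0.184]
scene gable_push 0.96 [116. 180.] [ 0.445 -0.279  0.184]
scene gable_push 0.51 [220. 388.] [0.5   0.238 0.184]
top flat_hinge 0.86 [184.  90.] [0.582 0.333 0.184]
top flat_push 0.68 [235. 137.] [0.489 0.242 0.184]
top gable_push 0.73 [268. 424.] [ 0.441 -0.285  0.184]
top gable_push 0.18 [236. 137.] [0.488 0.241 0.184]
```

View pics/scene0.png

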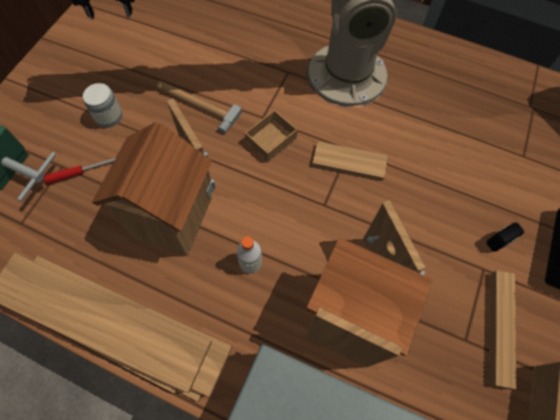

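View pics/top0.png

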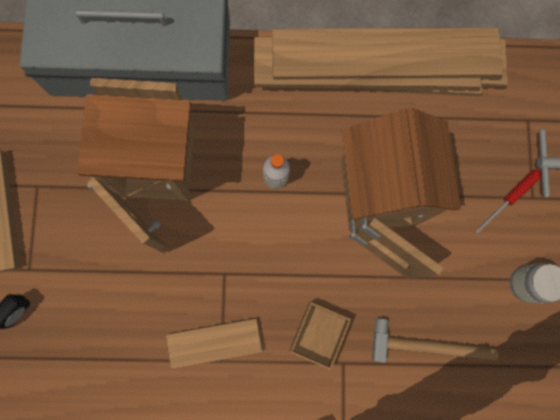

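```bash
cat >> h.py <<'E'
def plan(ways,start=None,turn0=None):
    """ways: list of (pos, yaw of tool z, rows, polar); tool down; prints rounded rows, tracking the rounded pose"""
    s=robot.state(); P=np.array(s['tcp_pos'] if start is None else start,float); M=R.from_quat(s['eef_rot'])
    zz=M.as_matrix()[:,2]; yaw=np.arctan2(zz[1],zz[0]) if turn0 is None else turn0
    n=0
    mk=lambda y:R.from_matrix(np.array([[0,np.sin(-y),np.cos(y)],[0,np.cos(y),np.sin(y)],[-1,0,0]]) @ np.diag([1,-1,1]) if 0 else np.c_[[0,0,-1],np.cross([np.cos(y),np.sin(y),0],[0,0,-1]),[np.cos(y),np.sin(y),0]])
    if turn0 is not None: M=mk(yaw)
    for pos,y1,k,pol in ways:
        pos=np.array(pos); p0=P.copy(); y0=yaw
        for i in range(1,k+1):
            f=i/k; t=p0+(pos-p0)*f
            if pol:
                a=[np.hypot(*v[:2]) for v in(p0,pos)]; b=[np.arctan2(v[1],v[0]) for v in(p0,pos)]
                r=a[0]+(a[1]-a[0])*f; th=b[0]+(b[1]-b[0])*f; t[:2]=r*np.cos(th),r*np.sin(th)
            T=mk(y0+(y1-y0)*f)
            d=np.round(M.inv().apply(t-P)/.12,2); w=np.round((M.inv()*T).as_rotvec()/.5,2)
            print([float(v)+0. for v in np.r_[d,w,0]]); n+=1
            if n%8==0: print()
            P=P+M.apply(d*.12); M=M*R.from_rotvec(w*.5)
        zz=M.as_matrix()[:,2]; yaw=np.arctan2(zz[1],zz[0])
    print('end',P.round(3),yaw)
E
python3 - <<'E'
from h import *
p=robot.read_camera('top')
for c in[(85,95),(189,101),(187,180),(80,178)]: print(atz(p,(c[1],c[0]),.22).round(3))
plan([([.281,-.558,.37],-1.107,8,0),([.45,.27,.37],.0,32,1)])
E
```

```text
[0.742 0.345 0.22 ]
[0.736 0.154 0.22 ]
[0.587 0.151 0.22 ]
[0.586 0.341 0.22 ]
[-0.18, 0.0, 0.0, 0.0, 0.0, 0.0, 0.0]
[-0.18, 0.0, 0.0, 0.0, 0.0, 0.0, 0.0]
[-0.18, 0.0, 0.0, 0.0, 0.0, 0.0, 0.0]
[-0.18, 0.0, 0.0, 0.0, 0.0, 0.0, 0.0]
[-0.18, 0.0, 0.0, 0.0, 0.0, 0.0, 0.0]
[-0.18, 0.0, 0.0, 0.0, 0.0, 0.0, 0.0]
[-0.18, 0.0, 0.0, 0.0, 0.0, 0.0, 0.0]
[-0.18, 0.0, 0.0, 0.0, 0.0, 0.0, 0.0]

[0.0, 0.27, -0.03, -0.07, 0.0, 0.0, 0.0]
[0.0, 0.26, -0.04, -0.07, 0.0, 0.0, 0.0]
[0.0, 0.26, -0.04, -0.07, 0.0, 0.0, 0.0]
[0.0, 0.26, -0.05, -0.07, 0.0, 0.0, 0.0]
[0.0, 0.26, -0.05, -0.07, 0.0, 0.0, 0.0]
[0.0, 0.26, -0.05, -0.06, 0.0, 0.0, 0.0]
[0.0, 0.25, -0.06, -0.07, 0.0, 0.0, 0.0]
[0.0, 0.25, -0.06, -0.07, 0.0, 0.0, 0.0]

[0.0, 0.25, -0.07, -0.07, 0.0, 0.0, 0.0]
[0.0, 0.25, -0.07, -0.07, 0.0, 0.0, 0.0]
[0.0, 0.24, -0.08, -0.07, 0.0, 0.0, 0.0]
[0.0, 0.24, -0.07, -0.07, 0.0, 0.0, 0.0]
[0.0, 0.24, -0.09, -0.07, 0.0, 0.0, 0.0]
[0.0, 0.24, -0.08, -0.07, 0.0, 0.0, 0.0]
[0.0, 0.23, -0.09, -0.07, 0.0, 0.0, 0.0]
[0.0, 0.23, -0.09, -0.06, 0.0, 0.0, 0.0]

[0.0, 0.23, -0.1, -0.07, 0.0, 0.0, 0.0]
[0.0, 0.22, -0.1, -0.07, 0.0, 0.0, 0.0]
[0.0, 0.22, -0.1, -0.07, 0.0, 0.0, 0.0]
[0.0, 0.22, -0.11, -0.07, 0.0, 0.0, 0.0]
[0.0, 0.22, -0.11, -0.07, 0.0, 0.0, 0.0]
[0.0, 0.21, -0.11, -0.07, 0.0, 0.0, 0.0]
[0.0, 0.21, -0.12, -0.07, 0.0, 0.0, 0.0]
[0.0, 0.2, -0.12, -0.07, 0.0, 0.0, 0.0]

[0.0, 0.21, -0.12, -0.07, 0.0, 0.0, 0.0]
[0.0, 0.2, -0.12, -0.07, 0.0, 0.0, 0.0]
[0.0, 0.19, -0.13, -0.06, 0.0, 0.0, 0.0]
[0.0, 0.2, -0.13, -0.07, 0.0, 0.0, 0.0]
[0.0, 0.18, -0.14, -0.07, 0.0, 0.0, 0.0]
[0.01, 0.19, -0.13, -0.07, 0.0, 0.0, 0.0]
[0.0, 0.18, -0.14, -0.07, 0.0, 0.0, 0.0]
[0.0, 0.18, -0.14, -0.07, 0.0, 0.0, 0.0]

end [0.45  0.27  0.369] 7.76420367640674e-05
```

{"op": "jog_arm", "data": {"steps": [[-0.18,0,0,0,0,0,0],[-0.18,0,0,0,0,0,0],[-0.18,0,0,0,0,0,0],[-0.18,0,0,0,0,0,0],[-0.18,0,0,0,0,0,0],[-0.18,0,0,0,0,0,0],[-0.18,0,0,0,0,0,0],[-0.18,0,0,0,0,0,0]]}}

```text
time_s: 1.12
tcp_pos: [0.2806, -0.5582, 0.3718]
eef_rot: [0.371, 0.602, -0.371, 0.602]
wrist_force: [0.1, -0.8, 0.1]
gripper_width: -0.0
```

{"op": "jog_arm", "data": {"steps": [[0,0.27,-0.03,-0.07,0,0,0],[0,0.26,-0.04,-0.07,0,0,0],[0,0.26,-0.04,-0.07,0,0,0],[0,0.26,-0.05,-0.07,0,0,0],[0,0.26,-0.05,-0.07,0,0,0],[0,0.26,-0.05,-0.06,0,0,0],[0,0.25,-0.06,-0.07,0,0,0],[0,0.25,-0.06,-0.07,0,0,0]]}}

```text
time_s: 1.78
tcp_pos: [0.4623, -0.3827, 0.3705]
eef_rot: [0.285, 0.647, -0.284, 0.647]
wrist_force: [0.6, 0.7, -0.2]
gripper_width: 0.005
```

{"op": "jog_arm", "data": {"steps": [[0,0.25,-0.07,-0.07,0,0,0],[0,0.25,-0.07,-0.07,0,0,0],[0,0.24,-0.08,-0.07,0,0,0],[0,0.24,-0.07,-0.07,0,0,0],[0,0.24,-0.09,-0.07,0,0,0],[0,0.24,-0.08,-0.07,0,0,0],[0,0.23,-0.09,-0.07,0,0,0],[0,0.23,-0.09,-0.06,0,0,0]]}}

```text
time_s: 2.45
tcp_pos: [0.5528, -0.159, 0.3706]
eef_rot: [0.193, 0.68, -0.193, 0.68]
wrist_force: [0.6, -0.1, 0.2]
gripper_width: -0.001
```

{"op": "jog_arm", "data": {"steps": [[0,0.23,-0.1,-0.07,0,0,0],[0,0.22,-0.1,-0.07,0,0,0],[0,0.22,-0.1,-0.07,0,0,0],[0,0.22,-0.11,-0.07,0,0,0],[0,0.22,-0.11,-0.07,0,0,0],[0,0.21,-0.11,-0.07,0,0,0],[0,0.21,-0.12,-0.07,0,0,0],[0,0.2,-0.12,-0.07,0,0,0]]}}

```text
time_s: 3.12
tcp_pos: [0.5447, 0.0718, 0.3706]
eef_rot: [0.096, 0.701, -0.096, 0.701]
wrist_force: [0.4, 0.7, 0.2]
gripper_width: 0.002
```

{"op": "jog_arm", "data": {"steps": [[0,0.21,-0.12,-0.07,0,0,0],[0,0.2,-0.12,-0.07,0,0,0],[0,0.19,-0.13,-0.06,0,0,0],[0,0.2,-0.13,-0.07,0,0,0],[0,0.18,-0.14,-0.07,0,0,0],[0.01,0.19,-0.13,-0.07,0,0,0],[0,0.18,-0.14,-0.07,0,0,0],[0,0.18,-0.14,-0.07,0,0,0]]}}

```text
time_s: 3.78
tcp_pos: [0.4491, 0.2709, 0.3694]
eef_rot: [-0.001, 0.707, 0.001, 0.707]
wrist_force: [-0.1, 1.8, 0.1]
gripper_width: 0.0
```

{"op": "jog_arm", "data": {"steps": [[0.21,0,0,0,0,0,0],[0.21,0,0,0,0,0,0],[0.21,0,0,0,0,0,0],[0.21,0,0,0,0,0,0],[0.21,0,0,0,0,0,0],[0.21,0,0,0,0,0,0],[0.21,0,0,0,0,0,0],[0.21,0,0,0,0,0,0]]}}

```text
time_s: 4.45
tcp_pos: [0.4499, 0.2698, 0.1669]
eef_rot: [0.0, 0.707, -0.0, 0.707]
wrist_force: [1.1, -0.1, -0.4]
gripper_width: -0.003
```

Run:
```python
from h import *
print(np.round(robot.state()['tcp_pos'],3))
a=[]
for n in('scene','top'):
    p=robot.read_camera(n);a.append(p['color'])
    for r in robot.place_of('flat_push',p)[:1]+robot.place_of('flat_hinge',p)[:1]: print(n,round(r['score'],2),atz(p,r['at'],.184).round(3))
cv2.imwrite('pics/c1.png',cv2.resize(np.hstack([a[0][150:400,270:520],a[1][60:310,20:270]]),(800,400)))
```

```text
[0.45  0.27  0.167]
scene 0.65 [0.586 0.326 0.184]
top 0.68 [0.491 0.242 0.184]
top 0.78 [0.576 0.33  0.184]
```

View pics/c1.png

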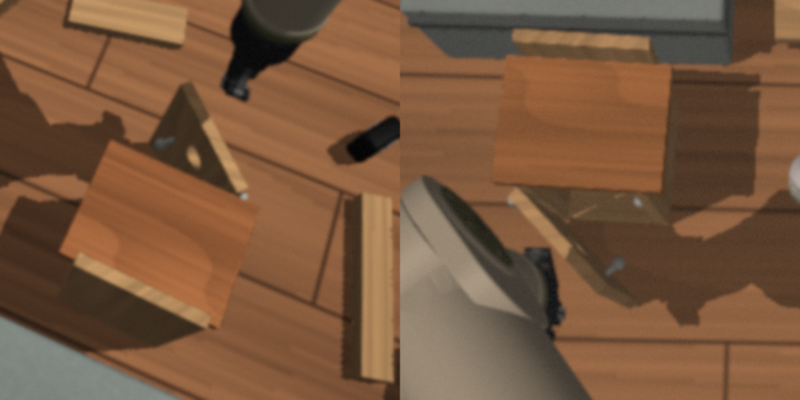

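The fingers are down on the outer side of the open flat-roof door, about 30 mm clear of it in the right half. The top view puts them near pixel (545, 300) of the crop. Next I push along the door's arc.

{"op": "jog_arm", "data": {"steps": [[0,-0.02,0.07,0,0,0,0],[0,-0.02,0.07,0,0,0,0],[0,-0.02,0.07,0,0,0,0],[0,-0.02,0.07,0,0,0,0],[0,-0.07,0.07,0,0,0,0],[0,-0.07,0.07,0,0,0,0],[0,-0.07,0.07,0,0,0,0],[0,-0.07,0.07,0,0,0,0]]}}

```text
time_s: 5.42
tcp_pos: [0.518, 0.2254, 0.1677]
eef_rot: [0.0, 0.707, -0.0, 0.707]
wrist_force: [-0.8, 0.4, -0.3]
gripper_width: 0.002
```

{"op": "jog_arm", "data": {"steps": [[0,-0.02,0.04,0,0,0,0],[0,-0.02,0.04,0,0,0,0],[0,-0.02,0.04,0,0,0,0],[0,-0.02,0.04,0,0,0,0],[0,-0.01,0.04,0,0,0,0],[0,-0.01,0.04,0,0,0,0],[0,-0.01,0.04,0,0,0,0],[0,-0.01,0.04,0,0,0,0]]}}

```text
time_s: 6.08
tcp_pos: [0.5559, 0.2126, 0.1679]
eef_rot: [-0.0, 0.707, 0.0, 0.707]
wrist_force: [-0.1, -0.3, -0.1]
gripper_width: -0.001
```

{"op": "jog_arm", "data": {"steps": [[0,0,0.02,0,0,0,0],[0,0,0.02,0,0,0,0],[0,0,0.02,0,0,0,0],[0,0,0.02,0,0,0,0],[0,0,0.01,0,0,0,0],[0,0,0.01,0,0,0,0],[0,0,0.01,0,0,0,0],[0,0,0.01,0,0,0,0]]}}

```text
time_s: 6.75
tcp_pos: [0.5608, 0.2118, 0.1676]
eef_rot: [-0.003, 0.713, -0.001, 0.701]
wrist_force: [-46.4, -12.1, 24.6]
gripper_width: 0.001
```

Run:
```python
from h import *
s=robot.state();print(np.round(s['tcp_pos'],4),s['wrist_force'])
a=[]
for n in('scene','top'):
    p=robot.read_camera(n);a.append(p['color'])
    for r in robot.place_of('flat_push',p)[:1]: print(n,round(r['score'],2),atz(p,r['at'],.184).round(3))
cv2.imwrite('pics/c2.png',cv2.resize(np.hstack([a[0][150:400,270:520],a[1][60:310,20:270]]),(800,400)))
```

```text
[0.5608 0.2118 0.1676] [-46.36507521 -12.09823005  24.6485354 ]
scene 0.66 [0.573 0.205 0.184]
top 0.66 [0.572 0.202 0.184]
```

View pics/c2.png

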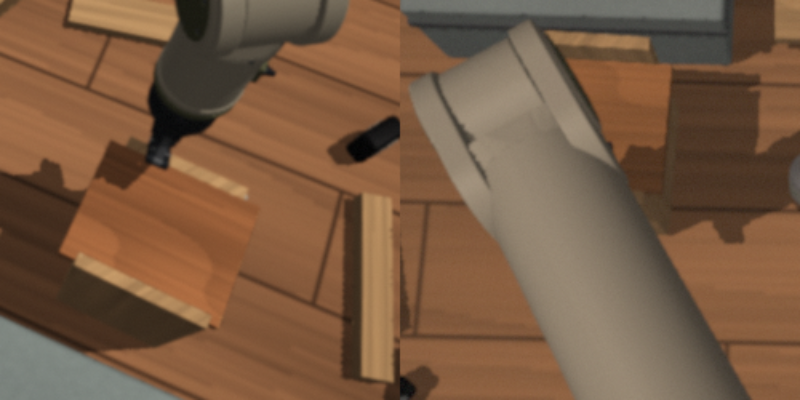

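The scene crop shows the door flush along the roof's front edge. The 46 N reading means it is against its stop, so I back off.

{"op": "jog_arm", "data": {"steps": [[0,0,-0.1,0,0,0,0],[0,0,-0.1,0,0,0,0],[0,0,-0.1,0,0,0,0],[0,0,-0.1,0,0,0,0],[0,0,-0.1,0,0,0,0],[-0.2,0,-0.1,0,0,0,0],[-0.3,0,-0.1,0,0,0,0],[-0.3,0,-0.1,0,0,0,0]]}}

```text
time_s: 7.62
tcp_pos: [0.4726, 0.2119, 0.2643]
eef_rot: [-0.0, 0.708, -0.0, 0.706]
wrist_force: [1.9, 0.9, 1.1]
gripper_width: 0.001
```

{"op": "jog_arm", "data": {"steps": [[-0.2,-0.3,0,0,0,0,0],[-0.2,-0.3,0,0,0,0,0],[0,-0.3,0,0,0,0,0],[0,-0.3,0,0,0,0,0],[0,-0.3,0,0,0,0,0],[0,-0.2,0,0,0,0,0],[0,0,0,0,0,0,0],[0,0,0,0,0,0,0]]}}

```text
time_s: 8.28
tcp_pos: [0.474, 0.0094, 0.3102]
eef_rot: [0.001, 0.707, -0.001, 0.707]
wrist_force: [-0.5, 0.6, -0.6]
gripper_width: 0.002
```

Run:
```python
from h import *
s=robot.state();print(s['time_s'],np.round(s['tcp_pos'],4),s['wrist_force'])
a=[]
for n in('scene','top'):
    p=robot.read_camera(n);a.append(p['color'])
    for t in ('flat_push','gable_push','flat_hinge'):
      for r in robot.place_of(t,p)[:1]: print(n,t,round(r['score'],2),atz(p,r['at'],.184).round(3))
cv2.imwrite('pics/c3.png',cv2.resize(np.hstack([a[0][200:400,270:470],a[1][60:260,20:220]]),(800,400),interpolation=cv2.INTER_CUBIC))
cv2.imwrite('pics/top3.png',a[1])
```

```text
8.2833 [0.474  0.0094 0.3102] [-0.54797685  0.59892657 -0.64769387]
scene flat_push 0.68 [0.581 0.209 0.184]
scene gable_push 0.88 [ 0.445 -0.277  0.184]
scene flat_hinge 0.71 [0.586 0.325 0.184]
top flat_push 0.67 [0.576 0.204 0.184]
top gable_push 0.68 [ 0.44  -0.282  0.184]
top flat_hinge 0.68 [0.583 0.334 0.184]
```

View pics/c3.png

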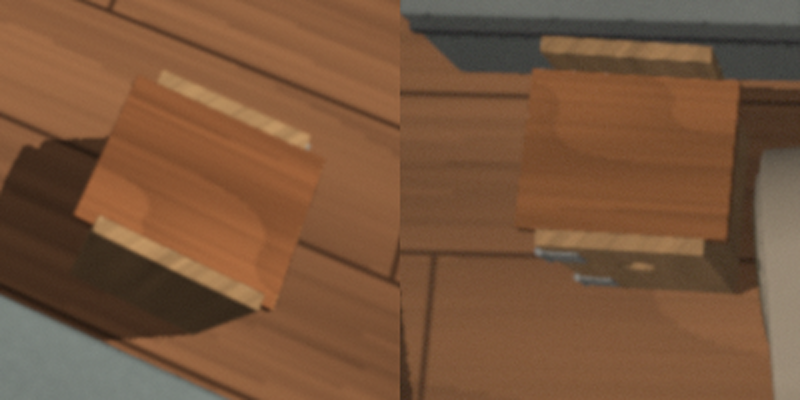

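The door's top edge now lies parallel to and against the roof edge in both crops, and it stayed there after release. The gable door's point has not moved.

```bash
python3 -c "
from rig import robot
print(robot.job_done())"
```

```text
the job is handed in; nothing more can be done
None
```

I pushed the flat-roofed box's door shut with the closed fingertips, drew the arm clear and handed the job in at about 8.4 s.

- **Flat door:** after I let go, both cameras showed the door flush along the roof edge. Its push point read (0.576–0.581, 0.204–0.209) m and the hinge x was 0.583–0.586 m. That 5–7 mm offset is mostly the box's slight yaw plus network error. A door sprung back off the catch would sit about 24 mm out.
- **Gable door:** its push point stayed within about 3 mm of the first reading, so it is still ajar as it was.
- **Force:** the wrist force reached about 54 N in total (46 N along the push) as the door met its stop, under the 120 N wrist limit. That is more than the job needed. I pushed only with the fingers and planned for the gripper's body to pass above the roof. I did not check separately that the body touched nothing against its 40 N limit.
- **At hand-in:** the wrist force was back to about zero, with the robot touching nothing.

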